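File the castings in the mould and lift them out

ROBOT

A 7-joint arm with a two-finger parallel gripper is mounted at the origin on a cart in front of the work surface, level with it; the furniture and walls round the work are solid. World frame = base frame: x ahead of the robot, y to its left, z up, the work surface at z = 0. Lengths are in m, angles in rad, forces in N, time in s.
With the tool pointing down it reaches from about 0.425 to 0.825 m from the base axis. Payload 3.6 kg.
Tool frame: the origin (TCP) lies at the very end of the fingers, on their centre line; the grasp point (between the pads) lies 19 mm behind it; z points along the fingers, y is the line along which they close (so a half turn about z gives the same grasp; the last joint's range is limited). The gripper opens to 85 mm and grips with 20 to 120 N. Pads are 22 mm wide; open, the fingers measure 114 mm over their backs; the gripper's body (76 mm by 85 mm) begins 54 mm behind the grasp point. The pads swing forward as they close: fully open they stand 13 mm farther back than shut.
Start: joints at [1.2, 0.615, -0.013, 1.423, 0.008, 1.103, -0.04], TCP at [0.219, -0.612, 0.231] pointing down, gripper open.
Joint ranges: [-3.12, 3.12], [-0.3, 2.06], [-1.34, 1.32], [0.26, 2.42], [-1.36, 4.5], [0.01, 1.98], [-2.84, 2.84]. Speed limits (rad/s): [2.79, 2.79, 3.14, 3.14, 3.14, 3.14, 3.14].

INTERFACE

Orientations are given as a rotation vector (axis times angle).
In Python, from plant import get_obs, read_camera, camera_info, job_done gives the robot as it stands.
- The arm moves only by the shell command python3 -m inch 'ROWS' [FORCE]. ROWS is JSON, one flat list of numbers, 5 for each row, row after row: the shift along the tool's x, y, z in mm, then the turn about the tool's z in degrees, then the opening, from 0 (shut) to 1 (fully open). In form: [dx, dy, dz, spin, gripper, dx, dy, dz, spin, gripper, ...]. A call has 1 to 20 rows; each row shifts and turns the commanded pose from where the row before left it, along the tool's axes as they then stand; what a row does not reach is not made up. A row lasts 1/8 s, in which the tool goes at most 62.5 mm and 10.7 degrees, less where a joint would pass 70% of its speed; a pose out of reach is approached as far as the arm can. A call is refused whole if a number of a shift passes 62.5 or a number of a turn 10.7, either way. A call with a gripper value outside its range is refused whole. The fingers move at their own pace and stop on an object; FORCE is the grip in N (left out, the last holds). Time passes only in rows, so rows that do not move let the fingers close. It gives the time, the measured TCP pose, the force, the opening and the grip force at its end, in the units of the state.
- get_obs(): the state, without advancing time (a new reading comes with each control period).
- read_camera(name): name is "scene" or "top" or "wrist"; returns (picture, depth): 420x560x3 uint8, red, green, blue; 420x560 float32, m along the optical axis (not along the pixel's ray), 0 where there is no reading.
- camera_info(name): a dict with "K" (3x3 intrinsics, pixels), "extrinsics" (4x4, takes a point from camera to world coordinates). Camera axes: x right, y down, z forward; pixel columns grow to the right and rows downward; lengths in m; the calibration is good to about 2 mm. The wrist camera is an equidistant fisheye: a pixel r from the principal point sees the ray r / f radians off the axis. A picture is of the moment at which its call begins: read the wrist's pose just before it. camera_info takes no time and is no camera call; for the wrist camera it gives the pose at the moment of the call.
- job_done(): hands the job in; it is judged then, once.
The state is a dict: "time": time; "q": joint angles; "joint_vel": joint speeds; "joint_torque": joint torques, N m; "ee_pos": TCP position; "tool_rot": TCP orientation; "ft_force": force on the tool from outside, world axes, zero at the start; "ft_torque": the same for the moment, N m; "finger_gap": finger opening in m; "grip_force": force on a finger pad.
Only numpy, scipy, OpenCV 4.12 (cv2) and the standard library are available. Lean on these libraries where they do the work, as an engineer would, in place of code of your own. Each camera call takes 0.05 s, during which the arm holds its last target. There are 200 camera calls.

TASK

Take the surface file by its handle and dress the tops of all the castings in the sprung mould with three full strokes: each pushed forwards, pressing the mould down, the handle going from well over the near half of the bed to well over its far half with the file flat and in line; lift the file clear to bring it back, never dragging it backwards on the castings. Then lay the file squarely back on the middle of its board, and only after that lift every casting out of the mould and stand it upright on the floor of the milky tray, leaving the other things where they are.

Things in the scene. Friction and masses are not known exactly. Their poses are not given: they have to be found in the camera images.
- filing_bed: sprung filing bed fixed on the work board, a plywood slab whose top is 40 mm above the bench: dark steel base 230 x 90 x 12 mm, over it on springs an aluminium open mould. Origin: centre of the underside, on the slab. x is the forward (cutting) direction of the file and runs along the row of five cavities, z up. The near half is x < 0. Castings in the mould reach up to z = 76 mm. Only some cavities are filled
- mould_mid (a point): middle of the mould's cavity floor, 32 mm above the slab at rest; axes as the bed. Mould 196 x 56 mm; cavity centres at x = -72, -36, 0, 36, 72 mm, y = 0. Cross ribs between cavities (30 mm wide in y, 9.5 mm thick) rise 20 mm above this floor; low side lips at y = +-22.5 mm (5 mm thick) rise 6 mm; the sides are otherwise open to the fingers
- press (a joint): how far the mould is pressed down, m: 0 at rest, at most 0.009. Going down starts at about 1 to 4 N and takes 1.5 N more per mm
- drift (a joint): how far the mould is carried along the bed's x by the file's drag, m: + forwards, - backwards, 1.2 N per mm, at most 0.009 either way; springs back to 0. With the handle within 45 mm of the middle of the bed the file reaches over all five cavities
- file_grip (a point): surface file in a holder, 0.3 kg: flat steel file 240 x 40 x 6 mm (260 with its upturned ends) whose underside cuts, with a raised wooden bow handle (134 long, 20 wide, 22 mm high) over its middle on two posts 110 mm apart. Point: centre of the handle, 45 mm above the underside of the file; x along the file, z up. Either end may lead. Starts on the board, along the board's x
- file_board: fixed dark wooden board 290 x 130 x 5 mm where the file belongs; origin at the centre of the underside on the slab, x along its length, z up. It lies on one side of the bed, the tray on the other (on the slab too)
- tray: loose milky plastic tray 197 (x) x 283 (y) x 76 mm, open at the top, 0.5 kg; origin at the centre of the underside. The inner floor (2 mm above its underside) is 152 x 238 mm, the walls rise to 75 mm, sloping slightly outwards
- bearing_mid (a point): ball bearing 45 mm across, 14 mm high, a bystander; point at its centre, 7 mm up
- pads_mid (a point): yellow pack 50 x 72 x 14 mm, a bystander; point at its centre, 7 mm up
- bit_box_mid (a point): small dark box with a grey lid 60 x 67 x 44 mm, a bystander on the bench at the left; point at its centre, 22 mm up
- casting_1_mid (a point): grey metal casting; if present, upright in cavity 1 from the near (-x) end with 1 mm of play: foot 24 (x) x 36 (y) x 18 mm, above it a lug 14 (x) x 36 (y) mm with a flat top, 44 mm high in all, 0.07 kg. Point: its centre, 22 mm above its underside; z up. Take it across its y, about 30 mm above its underside, to keep fingertips off the lips
- casting_2_mid (a point): grey metal casting; if present, upright in cavity 2 from the near (-x) end with 1 mm of play: foot 24 (x) x 36 (y) x 18 mm, above it a lug 14 (x) x 36 (y) mm with a flat top, 44 mm high in all, 0.07 kg. Point: its centre, 22 mm above its underside; z up. Take it across its y, about 30 mm above its underside, to keep fingertips off the lips
- casting_3_mid (a point): grey metal casting; if present, upright in cavity 3 from the near (-x) end with 1 mm of play: foot 24 (x) x 36 (y) x 18 mm, above it a lug 14 (x) x 36 (y) mm with a flat top, 44 mm high in all, 0.07 kg. Point: its centre, 22 mm above its underside; z up. Take it across its y, about 30 mm above its underside, to keep fingertips off the lips
- casting_4_mid (a point): grey metal casting; if present, upright in cavity 4 from the near (-x) end with 1 mm of play: foot 24 (x) x 36 (y) x 18 mm, above it a lug 14 (x) x 36 (y) mm with a flat top, 44 mm high in all, 0.07 kg. Point: its centre, 22 mm above its underside; z up. Take it across its y, about 30 mm above its underside, to keep fingertips off the lips
- casting_5_mid (a point): grey metal casting; if present, upright in cavity 5 from the near (-x) end with 1 mm of play: foot 24 (x) x 36 (y) x 18 mm, above it a lug 14 (x) x 36 (y) mm with a flat top, 44 mm high in all, 0.07 kg. Point: its centre, 22 mm above its underside; z up. Take it across its y, about 30 mm above its underside, to keep fingertips off the lips

How it is judged:
By the outcome, as a careful person would: the job done as asked, in the order asked, and still so for the second after the job is handed in, with the robot touching nothing.
Of casting_1, casting_2, casting_3, casting_4, casting_5 only 3 to 5 are there at a start; the rules pass over those that are not, and their reading is None.
At some moment in a run one of file may be knocked a few centimetres aside while the robot is not near it.
It also fails if it takes over 210 s, if anything falls off the work surface, if the arm or the gripper's body presses on something with over 40 N, if the wrist force passes 120 N, or if a joint passes its speed limit or range.

## Working session

There is one attempt and no reset: what is moved stays moved. The work goes in short steps, Python scripts to look and compute and a shell command to move; the robot and the scene stay as the last step left them, time stands still between calls to the robot, and variables do not carry over. Pictures are saved under pics/ and viewed, at most 17 in all, crops included, and the job is handed in when it is done.

```bash
ls; mkdir -p pics
cat > h.py <<'E'
import numpy as np, cv2
from scipy.spatial.transform import Rotation as R
from plant import get_obs, read_camera, camera_info
def cloud(name):
    im,d=read_camera(name); c=camera_info(name); K=np.array(c["K"]);E=np.array(c["extrinsics"])
    v,u=np.mgrid[0:420,0:560]; p=np.stack([(u-K[0,2])/K[0,0]*d,(v-K[1,2])/K[1,1]*d,d],-1)
    return im,d,p@E[:3,:3].T+E[:3,3]
E
python3 - <<'E'
from h import *
o=get_obs();print(o["ee_pos"],R.from_rotvec(o["tool_rot"]).as_matrix().round(3),o["finger_gap"],o["time"])
for n in("top","scene"):
    im,d,P=cloud(n); cv2.imwrite(f"pics/{n}.png",im[:,:,::-1]); np.savez(f"{n}.npz",im=im,d=d,P=P)
    print(n,np.array(camera_info(n)["extrinsics"]).round(3).tolist(),camera_info(n)["K"])
E
```

```text
pics
[ 0.21885364 -0.61122147  0.23011115] [[ 0.941  0.337 -0.001]
 [ 0.337 -0.941  0.002]
 [-0.    -0.003 -1.   ]] 0.08550613363978744 0.0
top [[0.004, -0.994, 0.109, 0.392], [-1.0, -0.005, -0.012, 0.184], [0.012, -0.109, -0.994, 1.159], [0.0, 0.0, 0.0, 1.0]] [[417.21820874   0.         273.68335916]
 [  0.         417.21820874 204.17268092]
 [  0.           0.           1.        ]]
scene [[0.875, -0.37, 0.312, 0.074], [-0.484, -0.685, 0.545, -0.541], [0.012, -0.628, -0.778, 1.125], [0.0, 0.0, 0.0, 1.0]] [[490.93241588   0.         279.176594  ]
 [  0.         490.93241588 203.96243975]
 [  0.           0.           1.        ]]
```

View pics/top.png

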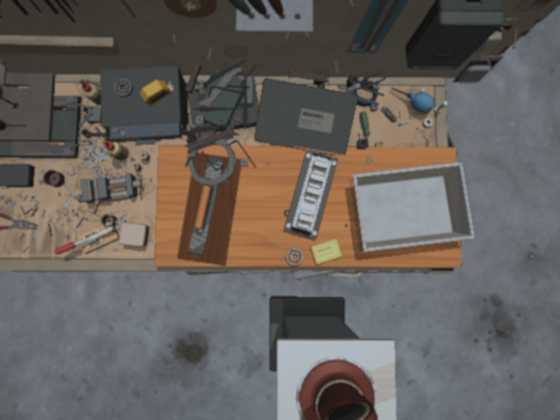

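View pics/scene.png

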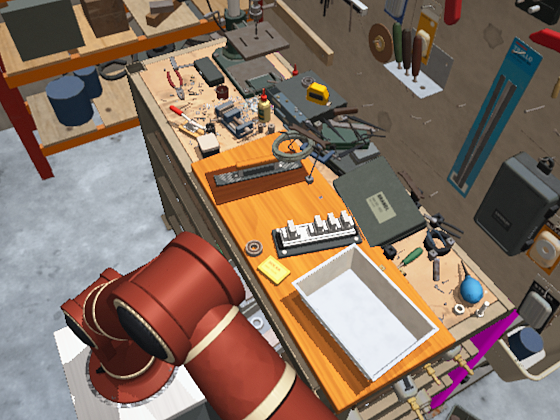

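Run:
```python
import numpy as np,cv2
a=np.load("top.npz");b=np.load("scene.npz")
A=cv2.resize(a["im"][140:275,170:350,::-1],None,fx=4.4,fy=4.4,interpolation=cv2.INTER_CUBIC)
cv2.imwrite("pics/topc.png",A)
B=cv2.resize(b["im"][120:300,190:380,::-1],None,fx=3.3,fy=3.3,interpolation=cv2.INTER_CUBIC)
cv2.imwrite("pics/scenec.png",B)
P=a["P"]
# height grid
for v in range(140,275,6):
    print(v,' '.join(f"{1000*P[v,u,2]:4.0f}" for u in range(180,345,6)))
print(P[200,[180,210,240,300,330]].round(3))
```

```text
140   -3   92   96  148  146  148  149  146    0  149    3   -1   -2   38   40   40   40   42   44   41   46   45   48   49   53   51   51   54
146   37  149  148  152   65   41   36  148 1159   42  139   43   37   37   37   39   35   46   36   37   37   45   41   44   40   49   47   49
152   41   38  132   39   39   43   37   39  147  137   39   39   38   39   42   37   38   40   37   37   39   52   52   43   40   43   40   38
158   36   42  126   45   43   50   55   43   45  140   44   45   38   39   40   37   38   43   43   39   41   52   79   91   60   62   49   35
164   43  136  128   47   46  145  134   49  143  143   61   56  109   40   39   41   40   43   39   37   35   52   70  116  113   72   48   39
170   40   35  125   42   45   52  147   43  147   44   41   40   44   34   39   38   39   38   42   39   42   50   72   87   90   55   42   41
176   39   37  124  126   47   51   53  142  143   45   39   40   39   42   39   40   36   42   40   38   51   72  116  114   72   52   36   38
182   39   39   46  108  131  131  133  123   43   43   39   42   38   37   38   37   40   4
[... 1617 characters left out ...]
 51   49   55   39
254   44   48   44   54   45   48   47   42   37   41   38   41   43   36   42   38   42   42   56   41   48   38   37   54   54   54   52   39
260   42   41   43   41   43   43   49   44   36   36   42   40   37   42   40   37   41   39   55   52   54   36   42   54   51   39   39   40
266   39   41   37   33   39   39   38   40   40   41   39   36   38   40   39   37   39   39   37   41   37   39   40   40   38   34   38   40
272 -951 -430 -438 -441 -434 -436 -436 -431 -426 -431 -299 -293 -292 -299 -275 -240 -239 -503 -498 -245 -304 -299 -295 -295 -302 -299 -240   -7
[[0.525 0.424 0.038]
 [0.524 0.341 0.049]
 [0.526 0.262 0.038]
 [0.521 0.102 0.079]
 [0.526 0.018 0.04 ]]
```

View pics/topc.png

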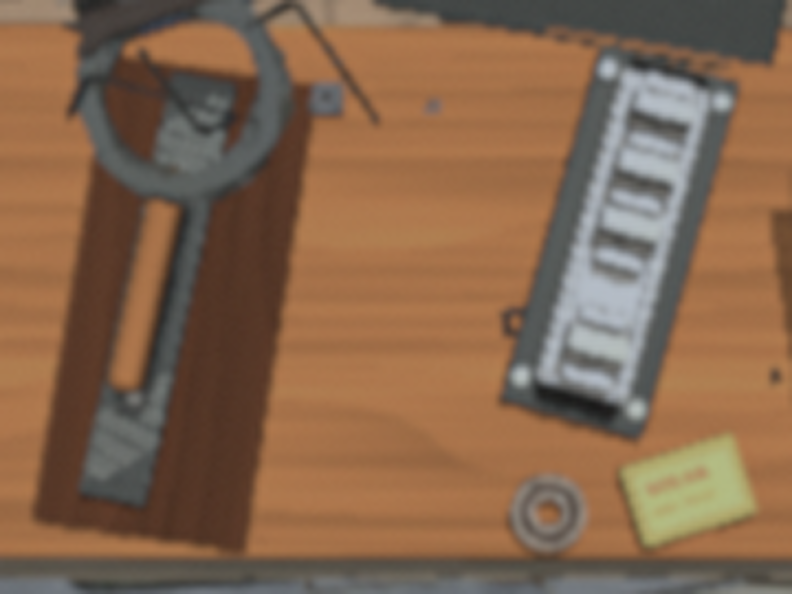

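View pics/scenec.png

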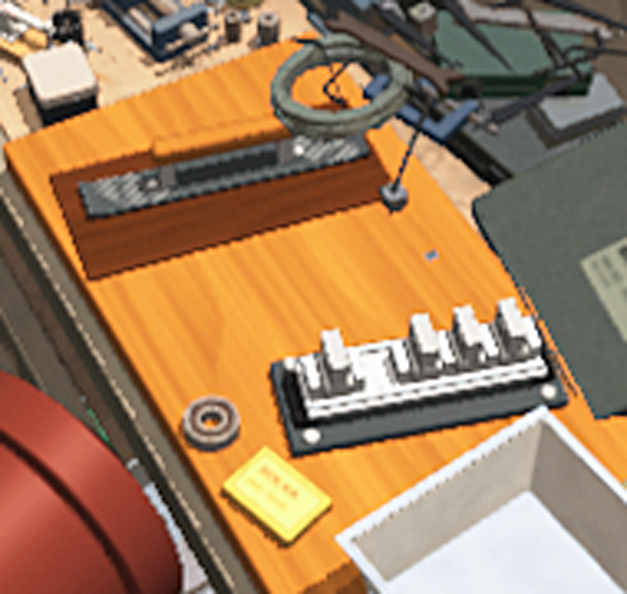

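Run:
```python
import numpy as np,cv2
a=np.load("top.npz");P=a["P"];im=a["im"].astype(int);b=np.load("scene.npz")
v,u=np.mgrid[0:420,0:560]
def rect(m,n,Q=P):
    p=Q[m][:,:2].astype(np.float32); r=cv2.minAreaRect(p*1000); print(n,m.sum(),"c",np.round(r[0]),"size",np.round(r[1]),"ang",round(r[2],1)); return p
for Q,n,m0 in((P,"top",(u<240)&(v>140)&(v<235)),):
    m=m0&(Q[...,2]>.085)&(Q[...,2]<.112); m=m&(v>186); rect(m,"handle")
    p=Q[m]; e=np.linalg.svd(p[:,:2]-p[:,:2].mean(0),full_matrices=False)[2][0]; print(np.degrees(np.arctan2(e[1],e[0])))
# ring
m=(u>180)&(u<245)&(v>135)&(v<190)&(P[...,2]>.118)&(P[...,2]<.2); rect(m,"ring"); print(P[m].min(0),P[m].max(0))
# castings
m=(u>285)&(u<340)&(v>145)&(v<240)&(P[...,2]>.106); rect(m,"castings")
n,l,s,c=cv2.connectedComponentsWithStats(m.astype(np.uint8))
for i in range(1,n):
    if s[i,4]>8: print(s[i,4],np.median(P[l==i],0).round(3),P[l==i].mean(0).round(3))
m=(u>285)&(u<340)&(v>145)&(v<240)&(P[...,2]>.049); rect(m,"bed")
# scene
P2=b["P"]
m=(P2[...,2]>.110)&(P2[...,2]<.125)&(P2[...,0]>.4)&(P2[...,0]<.7)&(P2[...,1]>-.02)&(P2[...,1]<.15)
n,l,s,c=cv2.connectedComponentsWithStats(m.astype(np.uint8))
for i in range(1,n):
    if s[i,4]>8: print("sc",s[i,4],P2[l==i].mean(0).round(3))
m=(P2[...,2]>.09)&(P2[...,2]<.108)&(P2[...,0]>.4)&(P2[...,0]<.7)&(P2[...,1]>.28)&(P2[...,1]<.42);rect(m,"handle sc",P2)
m=(P2[...,2]>.118)&(P2[...,2]<.2)&(P2[...,0]>.5)&(P2[...,0]<.75)&(P2[...,1]>.2)&(P2[...,1]<.45);rect(m,"ring sc",P2)
# tray rim
m=(P[...,2]>.105)&(P[...,2]<.13)&(u>345)&(u<480)&(v>155)&(v<260); rect(m,"tray rim")
```

```text
handle 357 c [499. 355.] size [ 21. 111.] ang 78.6
168.5105388859955
ring 1198 c [621. 331.] size [135. 136.] ang 62.3
[0.55060614 0.24688663 0.1180543 ] [0.67969496 0.39410243 0.15368897]
castings 383 c [495.  95.] size [ 64. 264.] ang 62.7
94 [0.609 0.053 0.115] [0.604 0.055 0.136]
91 [0.574 0.062 0.115] [0.575 0.062 0.114]
90 [0.54  0.072 0.115] [0.54  0.072 0.115]
91 [0.472 0.093 0.115] [0.47  0.094 0.138]
bed 2653 c [533.  89.] size [174. 292.] ang 86.7
sc 73 [0.61  0.049 0.116]
sc 74 [0.575 0.058 0.116]
sc 71 [0.541 0.069 0.116]
sc 74 [0.471 0.088 0.116]
handle sc 292 c [576. 363.] size [256.  65.] ang 10.1
ring sc 1680 c [650. 340.] size [200. 220.] ang 0.1
tray rim 1534 c [ 503. -181.] size [196. 285.] ang 7.0
```

```bash
cat >> h.py <<'E'
def go(x,y,z,ang=None):
    """tool-frame shift (mm) from the measured pose to world TCP x,y,z; ang = desired heading of tool x (deg)"""
    o=get_obs(); M=R.from_rotvec(o["tool_rot"]).as_matrix(); h=np.degrees(np.arctan2(M[1,0],M[0,0]))
    print("t",round(o["time"],2),"tcp",np.round(o["ee_pos"],4),"head",round(h,2),"z",M[:,2].round(3),"F",np.round(o["ft_force"],1),"gap",round(o["finger_gap"],4))
    d=1000*(np.array([x,y,z])-o["ee_pos"])
    if ang is None: ang=h
    c,s=np.cos(np.radians(ang)),np.sin(np.radians(ang))
    print("spin",round(h-ang,2),"shift",np.round([c*d[0]+s*d[1],s*d[0]-c*d[1],-d[2]],1))
E
python3 -m inch '[0,0,-20,10.4,1, 0,0,-20,10.4,1, 0,0,-20,10.4,1]' 60
python3 - <<'E'
from h import *
a=np.load("top.npz");P=a["P"];im=a["im"]
hsv=cv2.cvtColor(im,cv2.COLOR_RGB2HSV)
print(hsv[250,190],hsv[220,225],hsv[200,260])
m=((hsv[...,2]<120)&(hsv[...,1]>90)).astype(np.uint8); m[:150]=0;m[268:]=0;m[:,:172]=0;m[:,246:]=0
m=cv2.morphologyEx(m,cv2.MORPH_OPEN,np.ones((3,3)))
n,l,s,c=cv2.connectedComponentsWithStats(m); i=1+np.argmax(s[1:,4]); 
q=P[l==i]; q=q[(q[:,2]<.055)&(q[:,2]>.035)]
r=cv2.minAreaRect((q[:,:2]*1000).astype(np.float32)); print(s[i],r,cv2.boxPoints(r))
go(.50,-.30,.29,-11.5); go(.49,.357,.29,-11.5)
E
```

```text
time: 0.48
ee_pos: [0.219, -0.6115, 0.2912]
tool_rot: [-3.123, 0.324, 0.001]
ft_force: [0.7, -0.3, -0.5]
finger_gap: 0.0857
grip_force: 0.0
[78 16 79] [ 11 137  84] [ 13 141 163]
[ 178  159   63  108 2891] ((500.62200927734375, 342.5596923828125), (128.71209716796875, 292.072998046875), 81.85224914550781) [[346.9387  299.55048]
 [636.0634  258.15607]
 [654.3053  385.5689 ]
 [365.1806  426.96332]]
t 0.47 tcp [ 0.219  -0.6115  0.2912] head -11.84 z [-0.     0.002 -1.   ] F [ 0.7 -0.3 -0.5] gap 0.0857
spin -0.34 shift [ 213.3 -361.3    1.2]
t 0.47 tcp [ 0.219  -0.6115  0.2912] head -11.84 z [-0.     0.002 -1.   ] F [ 0.7 -0.3 -0.5] gap 0.0857
spin -0.34 shift [   72.5 -1003.1     1.2]
```

```bash
python3 -m inch '[35.5,-60,0,0,1,35.5,-60,0,0,1,35.5,-60,0,0,1,35.5,-60,0,0,1,35.5,-60,0,0,1,35.5,-60,0,0,1,-12,-58,0,0,1,-12,-58,0,0,1,-12,-58,0,0,1,-12,-58,0,0,1,-12,-58,0,0,1,-12,-58,0,0,1,-12,-58,0,0,1,-12,-58,0,0,1,-12,-58,0,0,1,-12,-58,0,0,1,-9,-58,0,0,1,0,0,0,0,1]'
python3 - <<'E'
from h import *
im,d=read_camera("wrist");cv2.imwrite("pics/w1.png",im[:,:,::-1])
c=camera_info("wrist");print(c["K"],np.array(c["extrinsics"]).round(3))
go(.497,.356,.071,-11.5)
E
```

```text
time: 2.72
ee_pos: [0.4688, 0.3234, 0.2903]
tool_rot: [-3.124, 0.299, 0.005]
ft_force: [-0.6, -0.7, 0.1]
finger_gap: 0.0854
grip_force: 0.0
[[325.1922621    0.         283.68490565]
 [  0.         325.1922621  208.3477468 ]
 [  0.           0.           1.        ]] [[-0.194 -0.934 -0.299  0.546]
 [-0.981  0.185  0.058  0.305]
 [ 0.001  0.305 -0.952  0.432]
 [ 0.     0.     0.     1.   ]]
t 2.77 tcp [0.47   0.3195 0.2903] head -11.2 z [-0.002 -0.    -1.   ] F [-0.1 -0.6 -0.9] gap 0.0854
spin 0.3 shift [ 19.2 -41.1 219.3]
```

View pics/w1.png

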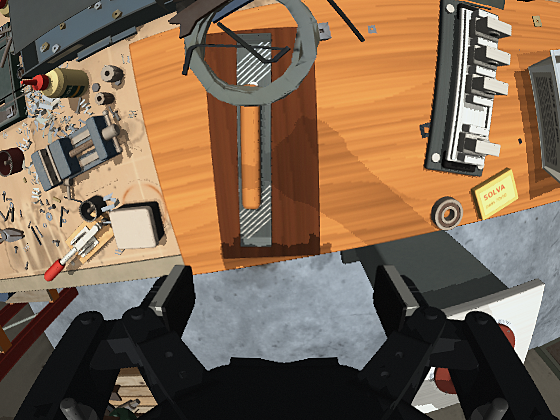

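```bash
cat >> h.py <<'E'
def wray(uv,E=None):
    c=camera_info("wrist");K=np.array(c["K"]);E=np.array(c["extrinsics"]) if E is None else E
    uv=np.atleast_2d(np.asarray(uv,float)); x=(uv[:,0]-K[0,2]);y=uv[:,1]-K[1,2];r=np.hypot(x,y)+1e-9;t=r/K[0,0]
    d=np.stack([np.sin(t)*x/r,np.sin(t)*y/r,np.cos(t)],-1)@E[:3,:3].T
    return E[:3,3],d
def wplane(uv,z,E=None):
    o,d=wray(uv,E); return o+d*((z-o[2])/d[:,2])[:,None]
E
cat > hand.py <<'E'
from h import *
import sys
u0,u1,v0,v1=map(int,sys.argv[1:5])   # window; finds the orange handle in the wrist view
o=get_obs();im,_=read_camera("wrist")
hsv=cv2.cvtColor(im,cv2.COLOR_RGB2HSV);m=(hsv[...,1]>120)&(hsv[...,2]>120)&(hsv[...,0]<25)
w=np.zeros_like(m);w[v0:v1,u0:u1]=1;m=(m&w).astype(np.uint8)
n,l,s,c=cv2.connectedComponentsWithStats(m);i=1+np.argmax(s[1:,4]);print(s[i])
vv,uu=np.nonzero(l==i);p=wplane(np.c_[uu,vv],.101)[:,:2]*1000
r=cv2.minAreaRect(p.astype(np.float32));print(r);print(cv2.boxPoints(r).round(1).tolist())
E
python3 hand.py 235 268 60 218
```

```text
[ 236  108   20  103 1757]
((501.88311767578125, 351.1288146972656), (18.457979202270508, 107.88304138183594), 78.65316772460938)
[[447.20001220703125, 352.70001220703125], [553.0, 331.5], [556.5999755859375, 349.6000061035156], [450.79998779296875, 370.79998779296875]]
```

```bash
python3 -m inch '[10,-20,0,0.2,1,9.6,-19,0,0,1,0,0,40,0,0.7,0,0,40,0,0.7,0,0,40,0,0.7,0,0,40,0,0.7,0,0,30,0,0.7,0,0,0,0,0.7]'
python3 hand.py 235 330 60 230; python3 -c "
from h import *; go(.497,.354,.071,-11.4)
im,d=read_camera('wrist');cv2.imwrite('pics/w2.png',im[:,:,::-1])"
```

```text
time: 3.82
ee_pos: [0.4977, 0.3479, 0.0992]
tool_rot: [3.119, -0.324, -0.006]
ft_force: [-0.7, 0.3, 1.0]
finger_gap: 0.0597
grip_force: 0.0
[ 248  166   42   64 2548]
((536.322509765625, 349.1297302246094), (18.526466369628906, 30.048873901367188), 78.47338104248047)
[[519.7999877929688, 343.1000061035156], [549.2000122070312, 337.1000061035156], [552.9000244140625, 355.20001220703125], [523.5, 361.20001220703125]]
t 3.88 tcp [0.4988 0.3493 0.1011] head -11.84 z [-0.001 -0.002 -1.   ] F [ 0.9 -0.5  0.4] gap 0.0599
spin -0.44 shift [-2.7 -4.2 30.1]
```

View pics/w2.png

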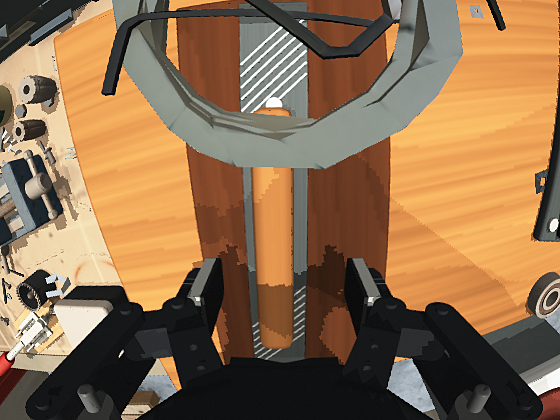

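```bash
python3 -m inch '[-1.5,-5.5,5,0.2,0.7,0,0,12,-0.2,0.7,0,0,13,-0.2,0.7,0,0,0,0,0.7,0,0,0,0,0,0,0,0,0,0,0,0,0,0,0,0,0,0,0,0,0,0,0,0,0,0,0,0,0,0]' 100
python3 -c "
from h import *; go(.497,.354,.071,-11.4)"
```

```text
time: 5.18
ee_pos: [0.4981, 0.3564, 0.0717]
tool_rot: [3.125, -0.315, 0.0]
ft_force: [-1.3, -4.1, 5.6]
finger_gap: 0.0188
grip_force: 98.0
t 5.17 tcp [0.4981 0.3564 0.0717] head -11.52 z [ 0.    -0.001 -1.   ] F [-1.3 -4.1  5.6] gap 0.0188
spin -0.12 shift [-0.6  2.6  0.7]
```

```bash
python3 -m inch '[0,0,-6,0,0,0,0,-8,0,0,-15,0,0,0,0,-25,0,0,0,0,-30,0,0,0,0,-30,0,0,0,0,0,0,-30,0,0,0,0,-40,0,0,0,0,-40,0,0,0,0,-20,0,0,0,0,0,0,0]'
python3 - <<'E'
from h import *
go(.541,.0705,.20,-15.9)
im,d,P=cloud("top");cv2.imwrite("pics/t2.png",cv2.resize(im[120:280,150:350,::-1],None,fx=3.5,fy=3.5))
o=get_obs();im,d=read_camera("wrist");cv2.imwrite("pics/w3.png",im[:,:,::-1]);np.savez("w3.npz",im=im,E=camera_info("wrist")["extrinsics"],tcp=o["ee_pos"])
E
```

```text
time: 6.55
ee_pos: [0.3994, 0.3783, 0.2167]
tool_rot: [-3.123, 0.312, -0.003]
ft_force: [-0.5, 0.7, -4.7]
finger_gap: 0.0186
grip_force: 98.5
t 6.55 tcp [0.3994 0.3783 0.2167] head -11.42 z [ 0.002  0.003 -1.   ] F [-0.5  0.7 -4.7] gap 0.0186
spin 4.48 shift [220.5 257.2  16.7]
```

View pics/w3.png

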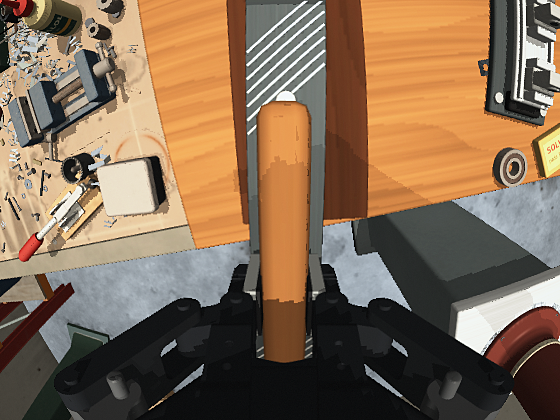

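View pics/t2.png

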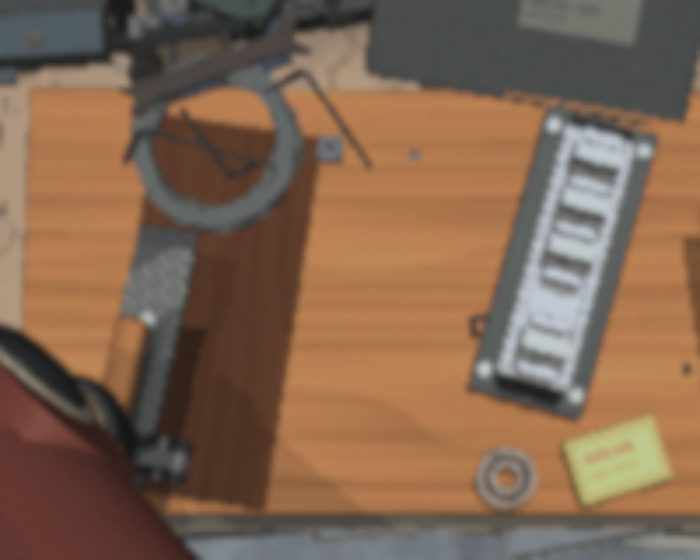

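Run:
```python
from h import *
a=np.load("w3.npz");E=a["E"];t=a["tcp"];h=np.radians(-11.42);X=np.array([np.cos(h),np.sin(h)]);Y=np.array([np.sin(h),-np.cos(h)])
p=wplane([[284,103],[260,110],[309,110],[260,250],[309,250]],t[2]+.0293,E)[:,:2]-t[:2]
print((p@X*1000).round(1),(p@Y*1000).round(1))
```

```text
[78.9 76.6 76.6 25.  24.9] [-0.  -8.1  8.5 -9.1  9.5]
```

```bash
python3 -m inch '[0,0,0,4.5,0,20,50,0,0,0,20,50,0,0,0,20,52,0,0,0,20,52,0,0,0,28,18,0,0,0,29,18,0,0,0,30,18,0,0,0,0,0,0,0,0,0,0,0,0,0]'
python3 - <<'E'
from h import *
go(.4891,.0852,.155,-15.95)
im,d=read_camera("wrist");cv2.imwrite("pics/w4.png",im[:,:,::-1])
E
```

```text
time: 7.9
ee_pos: [0.488, 0.0835, 0.2139]
tool_rot: [3.111, -0.437, -0.006]
ft_force: [0.4, 0.1, -3.2]
finger_gap: 0.0186
grip_force: 98.8
t 7.9 tcp [0.488  0.0835 0.2139] head -15.98 z [-0.004  0.    -1.   ] F [ 0.4  0.1 -3.2] gap 0.0186
spin -0.03 shift [ 0.6 -1.9 58.9]
```

View pics/w4.png

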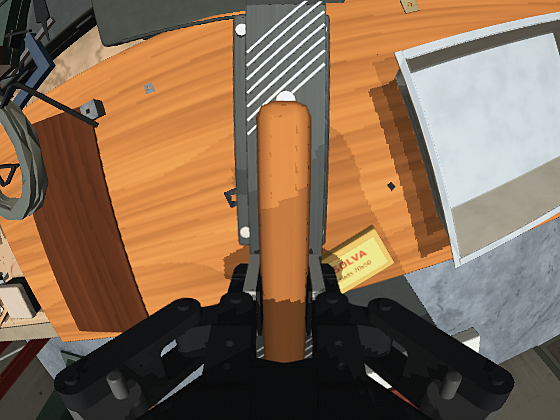

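```bash
python3 -m inch '[0.6,-1.5,25,0,0,0,0,25,0,0,0,0,13,0,0,0,0,5,0,0,0,0,3,0,0,0,0,0,0,0,0,0,0,0,0]'; python3 -m inch '[0,0,2,0,0,0,0,0,0,0,0,0,0,0,0]'; python3 -c "
from h import *; go(.566,.0632,.138,-15.95)"
```

```text
time: 8.82
ee_pos: [0.4909, 0.0844, 0.1449]
tool_rot: [-3.111, 0.437, -0.002]
ft_force: [-0.2, 0.5, -2.8]
finger_gap: 0.0188
grip_force: 98.8
time: 9.2
ee_pos: [0.4908, 0.0844, 0.1426]
tool_rot: [-3.111, 0.437, -0.001]
ft_force: [0.2, 0.2, -2.0]
finger_gap: 0.0187
grip_force: 99.0
t 9.2 tcp [0.4908 0.0844 0.1426] head -16.0 z [ 0.001  0.    -1.   ] F [ 0.2  0.2 -2. ] gap 0.0187
spin -0.05 shift [78.2 -0.3  4.6]
```

```bash
python3 -m inch '[0,0,-4,0,0,-4,0,0,0,0,0,0,4,0,0,0,0,3,0,0,0,0,1,0,0,0,0,0,0,0,0,0,0,0,0]'; python3 -c "
from h import *; go(.566,.0632,.138,-15.95)"
```

```text
time: 10.07
ee_pos: [0.487, 0.0856, 0.1388]
tool_rot: [-3.11, 0.437, -0.002]
ft_force: [-1.4, 0.8, 3.6]
finger_gap: 0.0185
grip_force: 99.9
t 10.07 tcp [0.487  0.0856 0.1388] head -16.0 z [ 0.001  0.    -1.   ] F [-1.4  0.8  3.6] gap 0.0185
spin -0.05 shift [82.1 -0.2  0.8]
```

```bash
python3 -m inch '[0,0,1.5,0,0,0,0,0,0,0,6,0,0,0,0,6,0,0,0,0,6,0,0,0,0,6,0,0,0,0,6,0,0,0,0,6,0,0,0,0,6,0,0,0,0,6,0,0,0,0,6,0,0,0,0,6,0,0,0,0,6,0,0,0,0,6,0,0,0,0,6,0,0,0,0,6,0,0,0,0,2,0,0,0,0,0,0,0,0,0]'; python3 -c "
from h import *; go(.566,.0632,.138,-15.95)"
```

```text
time: 12.32
ee_pos: [0.5665, 0.0635, 0.1369]
tool_rot: [-3.11, 0.435, 0.01]
ft_force: [-6.0, 2.2, 8.7]
finger_gap: 0.0188
grip_force: 100.4
t 12.32 tcp [0.5665 0.0635 0.1369] head -15.92 z [-0.006  0.002 -1.   ] F [-6.   2.2  8.7] gap 0.0188
spin 0.03 shift [-0.4  0.4 -1.1]
```

```bash
python3 -m inch '[0.5,0,-5,0,0,0.5,0,-15,0,0,0,0,-20,0,0,-29,0,0,0,0,-29,0,0,0,0,-28,0,0,0,0,0,0,0,0,0,0,0,0,0,0,0,0,18,0,0,0,0,12,0,0,0,0,5,0,0,0,0,3,0,0,0,0,2,0,0,0,0,0,0,0,0,0,0,0,0]'; python3 -c "
from h import *; go(.487,.0856,.1375,-15.95)"
```

```text
time: 14.2
ee_pos: [0.4885, 0.0851, 0.1381]
tool_rot: [-3.11, 0.438, -0.004]
ft_force: [-1.1, -1.3, 5.4]
finger_gap: 0.018
grip_force: 100.0
t 14.2 tcp [0.4885 0.0851 0.1381] head -16.02 z [ 0.003  0.    -1.   ] F [-1.1 -1.3  5.4] gap 0.018
spin -0.07 shift [-1.6 -0.1  0.6]
```

```bash
python3 -m inch '[0,0,0.5,0,0,6,0,0,0,0,6,0,0,0,0,6,0,0,0,0,6,0,0,0,0,6,0,0,0,0,6,0,0,0,0,6,0,0,0,0,6,0,0,0,0,6,0,0,0,0,6,0,0,0,0,6,0,0,0,0,6,0,0,0,0,6,0,0,0,0,5,0,0,0,0,0,0,0,0,0]'; python3 -c "
from h import *; go(.566,.0632,.138,-15.95)"
python3 -m inch '[0.5,0,-5,0,0,0.5,0,-15,0,0,0,0,-20,0,0,-28,0,0,0,0,-28,0,0,0,0,-28,0,0,0,0,0,0,0,0,0,0,0,0,0,0,0,0,18,0,0,0,0,12,0,0,0,0,5,0,0,0,0,3,0,0,0,0,2,0,0,0,0,0,0,0,0,0,0,0,0]'; python3 -c "
from h import *; go(.487,.0856,.1375,-15.95)"
```

```text
time: 16.2
ee_pos: [0.5652, 0.0644, 0.1373]
tool_rot: [-3.109, 0.435, 0.008]
ft_force: [-5.2, 1.7, 7.5]
finger_gap: 0.0186
grip_force: 100.4
t 16.2 tcp [0.5652 0.0644 0.1373] head -15.91 z [-0.005  0.003 -1.   ] F [-5.2  1.7  7.5] gap 0.0186
spin 0.04 shift [ 1.1  1.  -0.7]
time: 18.08
ee_pos: [0.4886, 0.0851, 0.1377]
tool_rot: [-3.11, 0.438, -0.004]
ft_force: [-1.9, -0.7, 5.7]
finger_gap: 0.0187
grip_force: 100.1
t 18.07 tcp [0.4886 0.0851 0.1377] head -16.02 z [ 0.003  0.    -1.   ] F [-1.9 -0.7  5.7] gap 0.0187
spin -0.07 shift [-1.7 -0.1  0.2]
```

```bash
python3 -m inch '[0,0,0.5,0,0,6,0,0,0,0,6,0,0,0,0,6,0,0,0,0,6,0,0,0,0,6,0,0,0,0,6,0,0,0,0,6,0,0,0,0,6,0,0,0,0,6,0,0,0,0,6,0,0,0,0,6,0,0,0,0,6,0,0,0,0,6,0,0,0,0,5,0,0,0,0,0,0,0,0,0]'; python3 -m inch '[0.5,0,-5,0,0,0.5,0,-15,0,0,0,0,-20,0,0,0,0,-35,0,0,0,0,0,0,0]'
python3 - <<'E'
from h import *
# pulled-back pose over the board: file centre target (.5006,.3426) heading -8.15, handle centre 13.5 mm ahead of TCP
h=np.radians(-8.15);X=np.array([np.cos(h),np.sin(h)]);T=np.array([.5006,.3426])-.0135*X;print("final",T,"pulled",T-.1*X)
go(*(T-.1*X),.21,-8.15)
o=get_obs();im,d=read_camera("wrist");np.savez("w5.npz",im=im,E=camera_info("wrist")["extrinsics"],tcp=o["ee_pos"]);cv2.imwrite("pics/w5.png",im[:,:,::-1])
E
```

```text
time: 20.08
ee_pos: [0.5651, 0.0645, 0.137]
tool_rot: [-3.109, 0.435, 0.008]
ft_force: [-6.2, 2.6, 8.0]
finger_gap: 0.0186
grip_force: 100.5
time: 20.7
ee_pos: [0.5711, 0.0617, 0.214]
tool_rot: [-3.109, 0.438, -0.013]
ft_force: [0.5, -0.3, -4.0]
finger_gap: 0.0187
grip_force: 99.1
final [0.48723635 0.34451383] pulled [0.38824631 0.35869034]
t 20.7 tcp [0.5711 0.0617 0.214 ] head -16.05 z [ 0.009  0.001 -1.   ] F [ 0.5 -0.3 -4. ] gap 0.0187
spin -7.9 shift [-223.1 -268.     4. ]
```

View pics/w5.png

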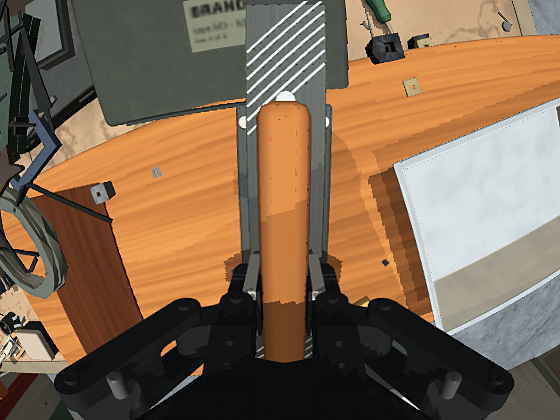

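```bash
python3 -m inch '[-45,0,0,0,0,-47,0,0,0,0,-48,0,0,0,0,0,0,0,-4,0,0,0,0,-3.9,0,-17,-50,0,0,0,-17,-50,0,0,0,-17,-50,0,0,0,-17,-50,0,0,0,-17,-49,0,0,0,0,0,0,0,0,0,0,0,0,0]'; python3 -c "
from h import *; go(.3882,.3587,.1,-8.15)"
```

```text
time: 22.25
ee_pos: [0.3843, 0.3578, 0.2094]
tool_rot: [3.13, -0.222, -0.002]
ft_force: [-0.5, -1.4, -4.1]
finger_gap: 0.0186
grip_force: 99.0
t 22.25 tcp [0.3843 0.3578 0.2094] head -8.1 z [-0.002 -0.003 -1.   ] F [-0.5 -1.4 -4.1] gap 0.0186
spin 0.05 shift [  3.7  -1.5 109.4]
```

```bash
python3 -m inch '[4,-1.5,25,0,0,0,0,40,0,0,0,0,40,0,0,0,0,21,0,0,0,0,0,0,0,20,0,0,0,0,30,0,0,0,0,30,0,0,0,0,15,0,0,0,0,5,0,0,0,0,0,0,0,0,0,0,0,0,0,0]'; python3 -c "
from h import *; go(.4872,.3445,.073,-8.15)
im,d,P=cloud('top');cv2.imwrite('pics/t3.png',cv2.resize(im[120:280,150:350,::-1],None,fx=3.5,fy=3.5))"
```

```text
time: 23.75
ee_pos: [0.4864, 0.3465, 0.0849]
tool_rot: [-3.134, 0.219, 0.002]
ft_force: [0.0, 0.2, -3.4]
finger_gap: 0.0186
grip_force: 99.1
t 23.75 tcp [0.4864 0.3465 0.0849] head -7.99 z [-0.001  0.    -1.   ] F [ 0.   0.2 -3.4] gap 0.0186
spin 0.16 shift [ 1.1  1.9 11.9]
```

View pics/t3.png

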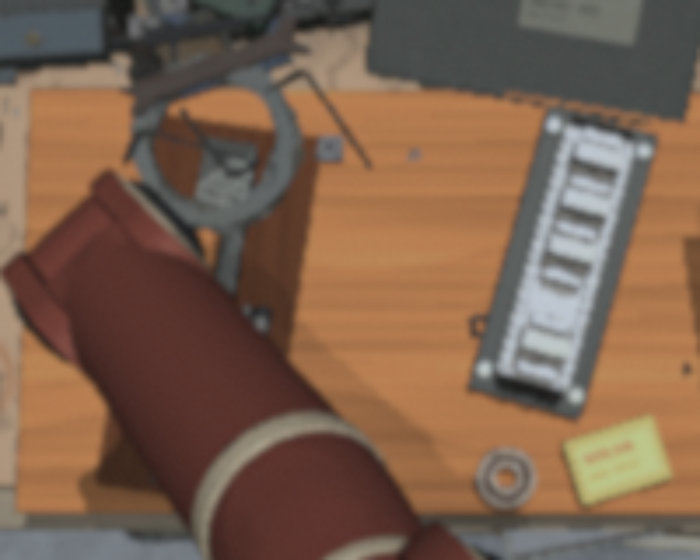

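```bash
python3 -m inch '[1,2,5,0.1,0,0,0,5,0,0,0,0,2.5,0,0,0,0,0,0,0,0,0,0,0,0]'; python3 -m inch '[0,0,0,0,0.3,0,0,0,0,0.6,0,0,0,0,0.8,0,0,0,0,0.8,0,0,-30,0,0.8,0,0,-50,0,0.8,0,0,-50,0,1,0,0,-50,0,1,-30,0,-20,0,1,-30,20,0,0,1,0,0,0,0,1]'
python3 - <<'E'
from h import *
go(.471,.0905,.2,-15.95)
o=get_obs();im,d=read_camera("wrist");np.savez("w6.npz",im=im,E=camera_info("wrist")["extrinsics"]);cv2.imwrite("pics/w6.png",im[:,:,::-1])
E
```

```text
time: 24.42
ee_pos: [0.4886, 0.3439, 0.0724]
tool_rot: [-3.133, 0.224, -0.0]
ft_force: [0.1, -0.8, -2.9]
finger_gap: 0.0184
grip_force: 99.1
time: 25.8
ee_pos: [0.4239, 0.3319, 0.273]
tool_rot: [3.133, -0.221, -0.001]
ft_force: [0.6, 0.2, 0.2]
finger_gap: 0.0855
grip_force: 0.0
t 25.8 tcp [0.4239 0.3319 0.273 ] head -8.08 z [-0.001 -0.001 -1.   ] F [0.6 0.2 0.2] gap 0.0855
spin 7.87 shift [111.6 219.2  73. ]
```

View pics/w6.png

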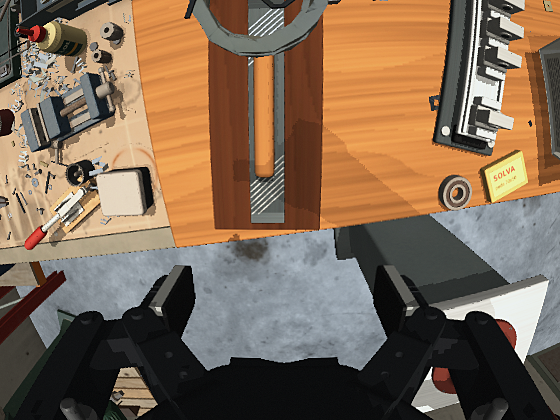

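Run:
```python
from h import *
a=np.load("w6.npz");E=a["E"]
c=np.array([.5006,.3426]);h=np.radians(-8.15);X=np.array([np.cos(h),np.sin(h)]);Y=np.array([-np.sin(h),np.cos(h)])
for n,uv,z in(("near board corners",[[216,229],[320,229]],.045),("board edges mid",[[212,100],[323,100]],.045),("file near end",[[252,222],[284,222]],.052),("file sides mid",[[249,65],[285,65]],.05),("handle near",[[255,175],[271,175]],.101),("handle",[[255,70],[272,70]],.101)):
    p=wplane(uv,z,E)[:,:2]-c; print(n,(p@X*1000).round(1),(p@Y*1000).round(1))
```

```text
near board corners [-139.9 -139.6] [ 63.6 -64.8]
board edges mid [15.9 14.6] [ 61.2 -64.3]
file near end [-127.9 -127.8] [ 17.5 -20.6]
file sides mid [54.  53.5] [ 18.  -21.6]
handle near [-60.7 -60.8] [ 8.1 -7.7]
handle [42.  41.8] [ 7.  -9.1]
```

```bash
python3 -m inch '[0,0,0,7.9,1,27,54,0,0,0.8,28,55,0,0,0.8,28,55,0,0,0.8,28,55,0,0,0.8,0,0,40,0,0.8,0,0,40,0,0.8,0,0,0,0,0.8,0,0,0,0,0.8]' 40
python3 - <<'E'
from h import *
go(.471,.0905,.083,-15.95)
o=get_obs();im,d=read_camera("wrist");np.savez("w7.npz",im=im,E=camera_info("wrist")["extrinsics"]);cv2.imwrite("pics/w7.png",im[:,:,::-1])
E
```

```text
time: 26.98
ee_pos: [0.4737, 0.0917, 0.1933]
tool_rot: [-3.11, 0.44, -0.003]
ft_force: [-0.4, 0.2, -0.1]
finger_gap: 0.0683
grip_force: 0.0
t 26.98 tcp [0.4737 0.0917 0.1933] head -16.1 z [ 0.002  0.001 -1.   ] F [-0.4  0.2 -0.1] gap 0.0683
spin -0.15 shift [ -2.3   1.9 110.3]
```

View pics/w7.png

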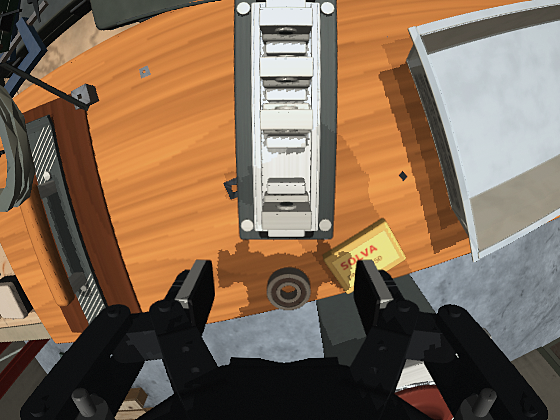

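```bash
cat > cast.py <<'E'
from h import *
o=get_obs();im,d=read_camera("wrist");E=np.array(camera_info("wrist")["extrinsics"])
v,u=np.mgrid[0:420,0:560];C,r=wray(np.c_[u.ravel(),v.ravel()],E)
k=d.ravel()/(r@E[:3,2]);P=(C+r*k[:,None]).reshape(420,560,3)
m=((abs(P[...,2]-.116)<.006)&(P[...,0]>.44)&(P[...,0]<.66)&(P[...,1]>.02)&(P[...,1]<.13)).astype(np.uint8)
n,l,s,c=cv2.connectedComponentsWithStats(m)
for i in range(1,n):
    if s[i,4]>60:
        q=P[l==i];b=cv2.minAreaRect((q[:,:2]*1000).astype(np.float32));print(s[i].tolist(),np.round(b[0],1),np.round(b[1],1),round(b[2],1),np.median(q[:,2]).round(4))
E
python3 cast.py
```

```text
[259, 7, 55, 24, 1111] [608.9  52.1] [36.2 16.4] 73.3 0.1155
[260, 55, 54, 26, 1158] [575.2  61.4] [35.6 17.8] 74.4 0.1156
[260, 107, 54, 25, 1135] [540.6  71.4] [35.9 16.7] 73.6 0.1157
[262, 207, 50, 23, 1025] [472.3  90.8] [35.9 15.7] 73.4 0.1157
```

```bash
python3 -m inch '[-1.2,1.2,40,-0.1,0.8,0,0,40,0,0.8,0,0,20,0,0.8,0,0,10.5,0,0.8,0,0,0,0,0.8,0,0,0,0,0.3,0,0,0,0,0.3,0,0,0,0,0.3,0,0,0,0,0.3]'; python3 -m inch '[0,0,-10,0,0.3,0,0,-20,0,0.3,0,0,-40,0,0.3,0,0,-50,0,0.3,0,0,0,0,0.3]'; python3 -c "
from h import *; go(.544,-.2317,.21)"
```

```text
time: 28.2
ee_pos: [0.4714, 0.0906, 0.0824]
tool_rot: [-3.11, 0.437, -0.003]
ft_force: [1.0, 0.3, 3.0]
finger_gap: 0.0353
grip_force: 42.5
time: 28.82
ee_pos: [0.4729, 0.0911, 0.2056]
tool_rot: [-3.108, 0.437, -0.013]
ft_force: [-1.2, 0.0, -0.9]
finger_gap: 0.0356
grip_force: 42.2
t 28.82 tcp [0.4729 0.0911 0.2056] head -16.01 z [ 0.008  0.002 -1.   ] F [-1.2  0.  -0.9] gap 0.0356
spin 0.0 shift [157.3 290.7  -4.4]
```

```bash
python3 -m inch '[31.5,58,0,0,0.3,31.5,58,0,0,0.3,31.5,58,0,0,0.3,31.5,58,0,0,0.3,31.5,58,0,0,0.3,0,0,0,0,0.3,0,0,40,0,0.3,0,0,40,0,0.3,0,0,40,0,0.3,0,0,20,0,0.3,0,0,8,0,0.3,0,0,0,0,0.3]'; python3 -c "
from h import *; go(.544,-.2317,.0529)"
```

```text
time: 30.32
ee_pos: [0.5381, -0.2134, 0.0539]
tool_rot: [-3.11, 0.436, 0.002]
ft_force: [-0.8, 0.4, -1.0]
finger_gap: 0.0355
grip_force: 42.4
t 30.32 tcp [ 0.5381 -0.2134  0.0539] head -15.94 z [-0.001  0.001 -1.   ] F [-0.8  0.4 -1. ] gap 0.0355
spin 0.0 shift [10.7 15.9  1. ]
```

```bash
python3 -m inch '[0,0,1,0,0.3,0,0,0,0,0.3,0,0,0,0,0.6,0,0,0,0,0.6,0,0,-20,0,0.6,0,0,-50,0,0.6,0,0,-50,0,0.8,0,0,-30,0,0.8,0,0,0,0,0.8]'; python3 -c "
from h import *; go(.5406,.0714,.2)
im,d=read_camera('wrist');cv2.imwrite('pics/w8.png',im[:,:,::-1])"
```

```text
time: 31.45
ee_pos: [0.54, -0.2153, 0.2056]
tool_rot: [3.11, -0.438, 0.01]
ft_force: [0.8, -0.1, -1.2]
finger_gap: 0.0682
grip_force: 0.0
t 31.45 tcp [ 0.54   -0.2153  0.2056] head -16.02 z [ 0.006 -0.002 -1.   ] F [ 0.8 -0.1 -1.2] gap 0.0682
spin 0.0 shift [ -78.5 -275.8    5.6]
```

View pics/w8.png

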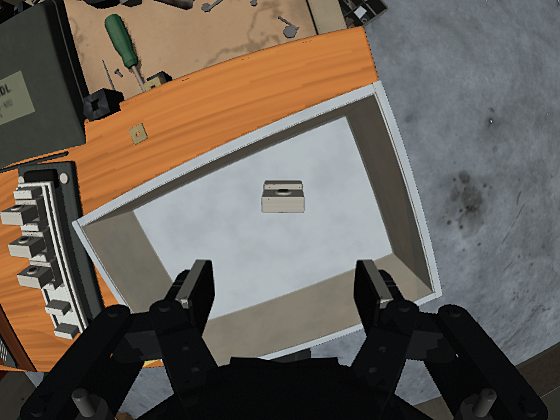

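```bash
python3 -m inch '[-13,-46,0,0,0.8,-13,-46,0,0,0.8,-13,-46,0,0,0.8,-13,-46,0,0,0.8,-13,-46,0,0,0.8,-13.5,-46,0,0,0.8,0,0,0,0,0.8,0,0,0,0,0.8]'; python3 cast.py; python3 -c "
from h import *; go(.5406,.0714,.083)"
```

```text
time: 32.5
ee_pos: [0.5382, 0.0714, 0.2014]
tool_rot: [3.109, -0.438, -0.004]
ft_force: [0.9, -0.7, 0.6]
finger_gap: 0.0682
grip_force: 0.0
[257, 100, 52, 25, 1062] [610.1  51. ] [35.6 17.3] 74.1 0.1158
[258, 150, 51, 24, 1081] [575.6  60.8] [35.9 17.1] 74.6 0.1157
[259, 198, 49, 23, 969] [540.8  70.8] [35.8 17.7] 74.5 0.1159
t 32.55 tcp [0.5385 0.0705 0.2017] head -16.13 z [-0.002 -0.002 -1.   ] F [ 0.5 -0.2  0.1] gap 0.0685
spin 0.0 shift [  1.8  -1.5 118.7]
```

```bash
python3 -m inch '[2,-1,40,-0.1,0.8,0,0,40,0,0.8,0,0,25,0,0.8,0,0,13.5,0,0.8,0,0,0,0,0.8,0,0,0,0,0.3,0,0,0,0,0.3,0,0,0,0,0.3,0,0,0,0,0.3]'; python3 -m inch '[0,0,-10,0,0.3,0,0,-20,0,0.3,0,0,-40,0,0.3,0,0,-50,0,0.3,0,0,0,0,0.3,9,38,0,0,0.3,9,38,0,0,0.3,9,38,0,0,0.3,9,38,0,0,0.3,8,39,0,0,0.3,0,0,0,0,0.3,0,0,0,0,0.3]'; python3 -c "
from h import *; go(.53,-.125,.0529)"
```

```text
time: 33.67
ee_pos: [0.5421, 0.0726, 0.0852]
tool_rot: [-3.111, 0.435, -0.004]
ft_force: [0.6, -0.7, 4.2]
finger_gap: 0.0354
grip_force: 42.4
time: 35.17
ee_pos: [0.5305, -0.1219, 0.2034]
tool_rot: [-3.11, 0.433, 0.004]
ft_force: [0.8, -1.0, -0.5]
finger_gap: 0.0355
grip_force: 41.9
t 35.17 tcp [ 0.5305 -0.1219  0.2034] head -15.87 z [-0.002  0.002 -1.   ] F [ 0.8 -1.  -0.5] gap 0.0355
spin 0.0 shift [  0.3   3.1 150.5]
```

```bash
python3 -m inch '[0,3,40,0,0.3,0,0,40,0,0.3,0,0,40,0,0.3,0,0,20,0,0.3,0,0,6.5,0,0.3,0,0,0,0,0.3,0,0,1.5,0,0.3,0,0,0,0,0.3]'; python3 -m inch '[0,0,0,0,0.6,0,0,0,0,0.6,0,0,-20,0,0.6,0,0,-50,0,0.6,0,0,-50,0,0.8,0,0,-30,0,0.8,0,0,0,0,0.8]'; python3 -c "
from h import *; go(.5755,.061,.2,-16)"
```

```text
time: 36.17
ee_pos: [0.5309, -0.1259, 0.0571]
tool_rot: [3.111, -0.434, 0.003]
ft_force: [-0.0, -0.0, 0.3]
finger_gap: 0.0352
grip_force: 42.0
time: 37.05
ee_pos: [0.532, -0.1262, 0.2091]
tool_rot: [3.111, -0.435, 0.01]
ft_force: [-0.6, 0.6, -0.7]
finger_gap: 0.0683
grip_force: 0.0
t 37.05 tcp [ 0.532  -0.1262  0.2091] head -15.91 z [ 0.006 -0.001 -1.   ] F [-0.6  0.6 -0.7] gap 0.0683
spin 0.09 shift [  -9.8 -192.     9.1]
```

```bash
python3 -m inch '[-2,-38,0,0.1,0.8,-2,-38,0,0,0.8,-2,-38,0,0,0.8,-2,-39,0,0,0.8,-2,-39,8,0,0.8,0,0,0,0,0.8,0,0,0,0,0.8]'; python3 cast.py; python3 -c "
from h import *; go(.5756,.0608,.083,-15.95)"
```

```text
time: 37.92
ee_pos: [0.5729, 0.0604, 0.1972]
tool_rot: [3.109, -0.438, -0.004]
ft_force: [-0.1, -1.1, -0.3]
finger_gap: 0.0684
grip_force: 0.0
[256, 150, 52, 26, 1132] [610.4  51. ] [35.9 18.2] 74.2 0.1158
[257, 200, 50, 23, 1028] [576.5  60.7] [35.7 16. ] 74.1 0.1159
t 37.98 tcp [0.5731 0.0597 0.1976] head -16.12 z [-0.002 -0.002 -1.   ] F [-0.7 -1.   0.2] gap 0.0681
spin -0.17 shift [  2.1  -1.8 114.6]
```

```bash
python3 -m inch '[2.5,-1.5,40,-0.1,0.8,0,0,40,0,0.8,0,0,25,0,0.8,0,0,9.5,0,0.8,0,0,0,0,0.8,0,0,0,0,0.3,0,0,0,0,0.3,0,0,0,0,0.3,0,0,0,0,0.3]'; python3 -m inch '[0,0,-10,0,0.3,0,0,-20,0,0.3,0,0,-40,0,0.3,0,0,-50,0,0.3,0,0,0,0,0.3,-2.5,38,0,0,0.3,-2.5,38,0,0,0.3,-2.5,38,0,0,0.3,-2.5,38,0,0,0.3,-2.5,38,0,0,0.3,-2.5,38,0,0,0.3,-2.5,38,0,0,0.3,-2.5,38,0,0,0.3,0,0,0,0,0.3,0,0,0,0,0.3]'; python3 -c "
from h import *; go(.4727,-.2247,.055)"
```

```text
time: 39.1
ee_pos: [0.5774, 0.062, 0.0848]
tool_rot: [-3.111, 0.435, -0.004]
ft_force: [0.4, -1.6, 4.1]
finger_gap: 0.0357
grip_force: 42.0
time: 40.98
ee_pos: [0.4736, -0.2234, 0.2029]
tool_rot: [-3.11, 0.433, 0.003]
ft_force: [0.8, 0.8, -0.8]
finger_gap: 0.0355
grip_force: 41.5
t 40.98 tcp [ 0.4736 -0.2234  0.2029] head -15.86 z [-0.002  0.002 -1.   ] F [ 0.8  0.8 -0.8] gap 0.0355
spin 0.0 shift [ -0.5   1.5 147.9]
```

```bash
python3 -m inch '[0,0,40,0,0.3,0,0,40,0,0.3,0,0,40,0,0.3,0,0,20,0,0.3,0,0,6.5,0,0.3,0,0,0,0,0.3,0,0,1.5,0,0.3,0,0,0,0,0.3]'; python3 -m inch '[0,0,0,0,0.6,0,0,0,0,0.6,0,0,-20,0,0.6,0,0,-50,0,0.6,0,0,-50,0,0.8,0,0,-30,0,0.8,0,0,0,0,0.8]'; python3 -c "
from h import *; go(.6102,.051,.2,-16)"
```

```text
time: 41.98
ee_pos: [0.4744, -0.2248, 0.0566]
tool_rot: [3.111, -0.434, 0.002]
ft_force: [-0.0, -0.5, 0.1]
finger_gap: 0.035
grip_force: 41.6
time: 42.85
ee_pos: [0.4754, -0.2254, 0.2086]
tool_rot: [3.11, -0.435, 0.01]
ft_force: [0.7, 0.1, -0.0]
finger_gap: 0.0686
grip_force: 0.0
t 42.85 tcp [ 0.4754 -0.2254  0.2086] head -15.91 z [ 0.006 -0.003 -1.   ] F [ 0.7  0.1 -0. ] gap 0.0686
spin 0.09 shift [  53.4 -302.8    8.6]
```

```bash
python3 -m inch '[6.5,-38,0,0.1,0.8,6.5,-38,0,0,0.8,6.5,-38,0,0,0.8,6.5,-38,0,0,0.8,6.5,-38,8,0,0.8,7,-38,0,0,0.8,7,-38,0,0,0.8,7,-37,0,0,0.8,0,0,0,0,0.8,0,0,0,0,0.8]'; python3 cast.py; python3 -c "
from h import *; go(.6104,.051,.083,-15.95)"
```

```text
time: 44.1
ee_pos: [0.6079, 0.0509, 0.1964]
tool_rot: [3.109, -0.438, -0.004]
ft_force: [0.4, -0.5, -0.6]
finger_gap: 0.0684
grip_force: 0.0
[258, 200, 50, 24, 1036] [610.8  50.7] [35.9 16.5] 74.4 0.1158
t 44.15 tcp [0.608  0.0501 0.1968] head -16.11 z [-0.002 -0.002 -1.   ] F [ 0.7 -0.6 -0.4] gap 0.0681
spin -0.16 shift [  2.1  -1.5 113.8]
```

```bash
python3 -m inch '[2.5,-1.5,40,-0.1,0.8,0,0,40,0,0.8,0,0,25,0,0.8,0,0,9,0,0.8,0,0,0,0,0.8,0,0,0,0,0.3,0,0,0,0,0.3,0,0,0,0,0.3,0,0,0,0,0.3]'; python3 -m inch '[0,0,-10,0,0.3,0,0,-20,0,0.3,0,0,-40,0,0.3,0,0,-50,0,0.3,0,0,0,0,0.3,-15,36.5,0,0,0.3,-15,36.5,0,0,0.3,-15,36.5,0,0,0.3,-15,36.5,0,0,0.3,-15,36.5,0,0,0.3,-15,36.5,0,0,0.3,0,0,0,0,0.3,0,0,0,0,0.3]'; python3 -c "
from h import *; go(.4625,-.1353,.055)"
```

```text
time: 45.28
ee_pos: [0.6126, 0.0524, 0.085]
tool_rot: [-3.111, 0.435, -0.004]
ft_force: [0.4, -0.9, 4.1]
finger_gap: 0.0355
grip_force: 41.9
time: 46.9
ee_pos: [0.465, -0.1324, 0.2034]
tool_rot: [-3.11, 0.433, 0.001]
ft_force: [0.3, 0.4, -1.1]
finger_gap: 0.0352
grip_force: 41.4
t 46.9 tcp [ 0.465  -0.1324  0.2034] head -15.86 z [-0.001  0.001 -1.   ] F [ 0.3  0.4 -1.1] gap 0.0352
spin 0.0 shift [ -1.6   3.5 148.4]
```

```bash
python3 -m inch '[-1.5,3,40,0,0.3,0,0,40,0,0.3,0,0,40,0,0.3,0,0,20,0,0.3,0,0,7,0,0.3,0,0,0,0,0.3,0,0,1.5,0,0.3,0,0,0,0,0.3]'; python3 -m inch '[0,0,0,0,0.6,0,0,0,0,0.6,0,0,-20,0,0.6,0,0,-50,0,0.6,0,0,-50,0,0.8,0,0,-50,0,0.8,0,20,-50,0,0.8,0,40,0,0,0.8,0,40,0,0,0.8,0,40,0,0,0.8,0,0,0,0,0.8]'
python3 - <<'E'
from h import *
a,_=read_camera("wrist");b,_=read_camera("top")
b=cv2.resize(b[140:275,175:475],None,fx=2.6,fy=2.6)[:300,:780];a=a[:,:560]
c=np.zeros((600,800,3),np.uint8);c[:300,:780]=b;c[300:,:400]=cv2.resize(a,(400,300));cv2.imwrite("pics/f.png",c[:,:,::-1])
E
```

```text
time: 47.9
ee_pos: [0.4633, -0.1356, 0.0557]
tool_rot: [-3.111, 0.434, -0.002]
ft_force: [0.4, 0.6, 0.5]
finger_gap: 0.0353
grip_force: 41.5
time: 49.28
ee_pos: [0.4224, -0.2742, 0.2752]
tool_rot: [3.108, -0.446, -0.001]
ft_force: [0.4, 0.7, 0.0]
finger_gap: 0.0682
grip_force: 0.0
```

View pics/f.png

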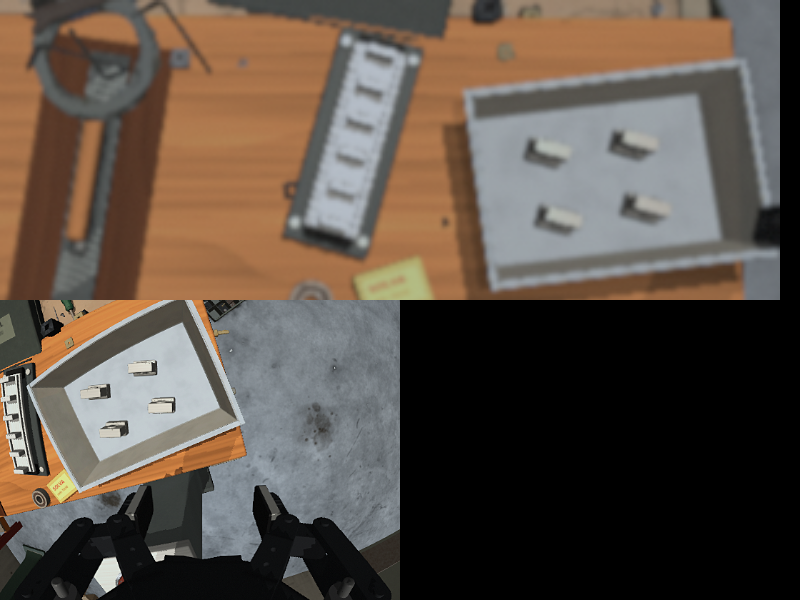

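Run:
```python
from h import *
im,d,P=cloud("top");v,u=np.mgrid[0:420,0:560]
m=(u<240)&(u>172)&(v>186)&(v<245)&(P[...,2]>.085)&(P[...,2]<.112)
r=cv2.minAreaRect((P[m][:,:2]*1000).astype(np.float32));b=cv2.boxPoints(r);print(r)
n=b[np.argsort(b[:,0])[:2]].mean(0)/1000
h=np.radians(-8.15);X=np.array([np.cos(h),np.sin(h)]);Y=np.array([-np.sin(h),np.cos(h)])
for p in(n,np.array(r[0])/1000):q=(p-[.5006,.3426])*1000;print(q@X,q@Y)
```

```text
((494.5603332519531, 342.6817626953125), (20.807586669921875, 119.02788543701172), 82.14491271972656)
-65.50341823800471 -1.081609574351475
-5.99025915374986 -0.7752772644184777
```

The file is centred to about 2 mm and square to the board, so I'm handing in.

```bash
python3 -c "
from plant import job_done; print(job_done())"
```

```text
the job is handed in; nothing more can be done
None
```

I handed the job in after about 50 s of robot time: three forward strokes pressing the mould, the file back square on its board within about 2 mm of the middle, and all four castings (cavities 1, 3, 4 and 5) upright in the tray, with the hand-in call returning no verdict.

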